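Turn up the cupboard light along its touch strip

TASK

Turn the cupboard light up to full: put the closed fingertips, pointing down, on the smallest dot of the black curved touch strip and run them gently along the row of dots to the largest one, in one stroke, staying on the strip and not lifting off part-way. Then lift away from the strip. Do not pick up, tip or shove the dimmer, and leave the teapot, milk pan and cups where they stand.

Things in the scene. Friction and masses are not known exactly. Their poses are not given: they have to be found in the camera images.
- dimmer: Touch dimmer of the cupboard light: a loose, heavy (about 0.9 kg) flat white unit, 85 x 224 mm (its x by y), 16 mm thick, lying on the shelf. Origin: centre of its underside. It carries a black arc-shaped touch strip, 26 mm wide, 160 mm radius, middle bulging to +x, flat top 30 mm above the shelf, with six yellow dots 36 mm apart, growing from the -y to the +y end, where the unit has an orange edge
- strip (a joint): how far the touch strip is pressed down, in m: 0 is released (top 30 mm above the shelf), 0.006 is against its stop. The whole strip is one sprung piece that moves straight down; it gives from about 0.5 N and meets its stop at about 5 N
- dot1 (a point): centre of the smallest dot (7 mm across): the dim end, on the top face of the touch strip
- dot2 (a point): centre of the second dot (10 mm), on the top face of the touch strip
- dot3 (a point): centre of the third dot (13 mm), on the top face of the touch strip
- dot4 (a point): centre of the fourth dot (16 mm), on the top face of the touch strip
- dot5 (a point): centre of the fifth dot (19 mm), on the top face of the touch strip
- dot6 (a point): centre of the largest dot (22 mm across): the bright end, on the top face of the touch strip
- teapot: green ceramic teapot, 136 mm across the belly, 127 mm high, spout to its +x (122 mm out), handle to its -x (109 mm out); origin at the centre of its underside. Leave alone
- milkpan: small stainless milk pan, 128 mm across, 72 mm high, with a bar handle to its +x reaching 193 mm out and 86 mm up; origin at the centre of its underside. Leave alone
- cup1: glass tea cup, 72 mm across, 70 mm high; origin at the centre of its underside. Leave alone
- cup2: glass tea cup, 72 mm across, 70 mm high; origin at the centre of its underside. Leave alone
There are look-alikes about, which are no part of the job. Several things have the shape of the dimmer; the one meant has the colours described above.

How it is judged:
By the outcome, as a careful person would: the job done as asked, in the order asked, and still so for the second after the job is handed in, with the robot touching nothing.
It also fails if it takes over 38 s, if anything falls off the work surface, if the arm or the gripper's body presses on something with over 40 N, if the wrist force passes 120 N, or if a joint passes its speed limit or range.

ROBOT

A 7-joint arm with a two-finger parallel gripper is mounted at the origin on the work surface. World frame = base frame: x ahead of the robot, y to its left, z up, the work surface at z = 0. Lengths are in mm, angles in rad, forces in N, time in s.
With the tool pointing down it reaches from about 400 to 875 mm from the base axis. Payload 4.4 kg.
Tool frame: the origin (TCP) lies midway between the tips of the shut fingers; the grasp point (between the pads) lies behind it (ctrl.grip_point_offset is the x of the grasp point in the tool frame, in mm); x points along the fingers, z is the direction in which the jaws open and shut, and the axes are right-handed (so a half turn about x gives the same grasp; the last joint's range is limited). The gripper opens to 85 mm and grips with 20 to 120 N. Pads are 22 mm wide; open, the fingers measure 114 mm over their backs; the gripper's body (76 mm by 85 mm) begins 54 mm behind the grasp point. The pads swing forward as they close: fully open they stand 13 mm farther back than shut.
Start: joints at [-1.187, 0.628, 0.038, 1.517, -0.027, 0.996, -0.02], TCP at [282.59, 585.372, 231.313] pointing down, gripper open.
Joint ranges: [-3.06, 3.06], [-0.37, 2.12], [-1.25, 1.32], [0.18, 2.47], [-1.1, 4.24], [0.23, 1.98], [-2.94, 2.94]. Speed limits (rad/s): [2.57, 2.57, 3.14, 3.14, 3.14, 3.14, 3.14].

INTERFACE

Orientations are given as [roll, pitch, yaw] about the fixed x, y, z axes, in that order (R = Rz(yaw) Ry(pitch) Rx(roll)).
In Python, from cell import status, eyes, ctrl gives the robot as it stands. The module is installed in compiled form; this text tells all that it offers.
- The arm moves only by the tool apply_moves, never from a script. Its argument "targets" is a list of rows, each a list of 3 entries, a list of its own where there are three numbers: the shift along the tool's x, y, z in mm, then the turn about the tool's x in degrees, then the finger opening in mm, from 0 to 85.4. In form: [[[dx, dy, dz], roll, claw], ...]. A call has 1 to 10 rows; each row shifts and turns the pose as measured when the row begins, along the tool's axes as they then stand; what a row does not reach is not made up. A row lasts 1/8 s, in which the tool goes at most 62.5 mm and 10.7 degrees, less where a joint would pass 70% of its speed; a pose out of reach is approached as far as the arm can. A call is refused whole if a number of a shift passes 62.5 or a number of a turn 10.7, either way. A call with a gripper value outside its range is refused whole. The fingers move at their own pace and stop on an object; the grip force is fixed at half the most. Time passes only in rows, so rows that do not move let the fingers close. It gives the time, the measured TCP pose, the force and the opening at its end, in the units of the state.
- status.read_state(): the state, without advancing time (a new reading comes with each control period).
- eyes.get_image(name): name is "side" or "top"; returns (picture, depth): 420x560x3 uint8, blue, green, red; 420x560 float32, mm along the optical axis (not along the pixel's ray), 0 where there is no reading.
- eyes.camera_params(name): a dict with "fx", "fy", "cx", "cy" (pixels), "dist" ([k1, k2, p1, p2, k3] as OpenCV has them; the pictures are not rectified), "R" (3x3) and "t" (3): a world point X has camera coordinates R X + t. Camera axes: x right, y down, z forward; pixel columns grow to the right and rows downward; lengths in mm; the calibration is good to about 2 mm. A picture is of the moment at which its call begins. camera_params takes no time and is no camera call.
- ctrl.finish_job(): hands the job in, once; it reports no verdict.
The state is a dict: "clock": time; "qpos": joint angles; "qd": joint speeds; "tau": joint torques, N m; "eef_pos": TCP position; "tool_rot": TCP orientation; "force": force on the tool from outside, world axes, zero at the start; "torque": the same for the moment, N m; "width": finger opening in mm.
Only numpy, scipy, OpenCV 4.12 (cv2) and the standard library are available. Lean on these libraries where they do the work, as an engineer would, in place of code of your own. Each camera call takes 0.05 s, during which the arm holds its last target.

## Working session

There is one attempt and no reset: what is moved stays moved. The work goes in short steps, Python scripts to look and compute and a tool call to move; the robot and the scene stay as the last step left them, time stands still between calls to the robot, and variables do not carry over. Pictures are saved under pics/ and viewed, and the job is handed in when it is done.

Besides the shell and the picture viewer there is one more tool, called after ">>>" as name([rows], argument=value, ...), one row to a line, values as JSON. apply_moves: Moves the arm, as the interface text tells. Its arguments: {"type":"object","properties":{"targets":{"type":"array"}},"required":["targets"]}

```bash
mkdir -p pics
python3 - <<'E'
from cell import status, eyes, ctrl
import cv2, numpy as np
for n in("top","side"):
    p,d=eyes.get_image(n); cv2.imwrite(f"pics/{n}1.png",p); np.save(f"pics/{n}1.npy",d)
    k=eyes.camera_params(n); print(n,k)
print(status.read_state(), ctrl.grip_point_offset)
E
```

```text
top {'fx': 518.5856407324387, 'fy': 518.5856407324387, 'cx': 274.3916051838409, 'cy': 212.38793993521506, 'dist': array([0.00753752, 0.        , 0.        , 0.        , 0.        ]), 'R': array([[ 9.52528943e-03, -9.99954633e-01,  6.76615145e-06],
       [-9.94080614e-01, -9.47006750e-03, -1.08231467e-01],
       [ 1.08226621e-01,  1.02420995e-03, -9.94125721e-01]]), 't': array([   3.47631634,  573.34446752, 1454.2060964 ])}
side {'fx': 436.3467027725619, 'fy': 436.3467027725619, 'cx': 281.71135227736823, 'cy': 205.33350665711373, 'dist': array([-0.01744563,  0.        ,  0.        ,  0.        ,  0.        ]), 'R': array([[ 0.97305712, -0.23044843,  0.00730492],
       [-0.11694667, -0.52061062, -0.84574704],
       [ 0.1987041 ,  0.82210589, -0.53353405]]), 't': array([-550.05286309,  114.68811203, 1284.21135556])}
{'clock': 0.1, 'qpos': array([-1.18677774,  0.62927437,  0.03843536,  1.51825264, -0.02701085,
        0.99632429, -0.01998275]), 'qd': array([-5.37499442e-04, -1.52086403e-03, -1.13014397e-03, -3.70359332e-03,
       -2.84517337e-05, -1.13836324e-04, -3.00006501e-04]), 'tau': array([ 2.87957162e-03, -5.64537656e+01,  1.23017795e+00, -1.93971580e+01,
        1.12052259e-02,  5.47644086e-03, -1.47080897e-05]), 'eef_pos': array([282.34130048, 584.85226147, 230.47236248]), 'tool_rot': array([-3.13932335,  1.56905516, -2.01832632]), 'force': array([-0.02166317,  0.02377026,  0.17057666]), 'torque': array([0.02519614, 0.06286359, 0.02517086]), 'width': 85.40880043405514} -18.700000000000003
```

View pics/top1.png

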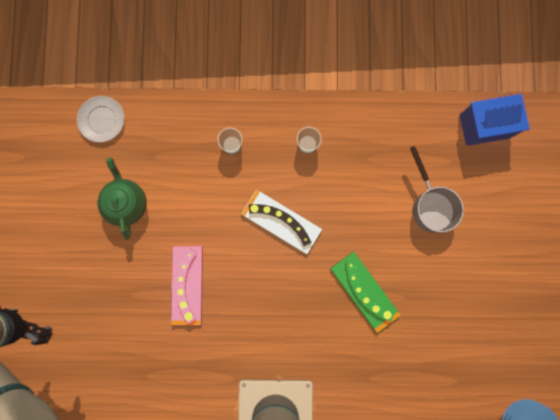

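View pics/side1.png

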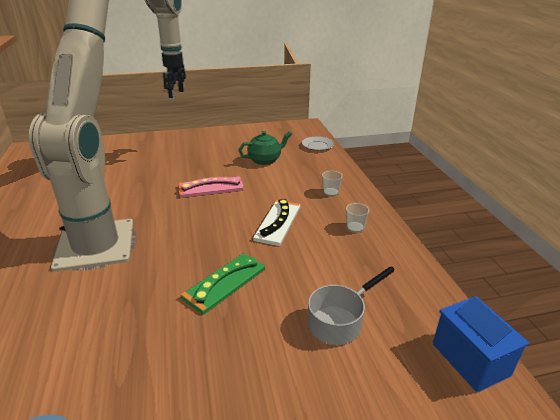

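The candidates with the dimmer's shape in the top view are white with a black strip at (282,222), pink at (187,286) and green at (365,292). By the description it is the white one, with its orange edge at (251,204). Next I check it in a crop and measure the dots.

```bash
cat > h.py <<'E'
import cv2, numpy as np
from cell import eyes
def proj(n,X):
    k=eyes.camera_params(n); K=np.array([[k['fx'],0,k['cx']],[0,k['fy'],k['cy']],[0,0,1]])
    return cv2.projectPoints(np.atleast_2d(np.array(X,float)),cv2.Rodrigues(k['R'])[0],k['t'],K,k['dist'])[0][:,0]
def back(n,uv,z):
    k=eyes.camera_params(n); K=np.array([[k['fx'],0,k['cx']],[0,k['fy'],k['cy']],[0,0,1]])
    q=cv2.undistortPoints(np.array(uv,float).reshape(-1,1,2),K,k['dist'])[:,0]
    r=np.c_[q,np.ones(len(q))]@k['R']; c=-k['R'].T@k['t']
    return c+r*((z-c[2])/r[:,2])[:,None]
E
python3 - <<'E'
from h import *
for n,(x0,x1,y0,y1) in dict(top=(230,335,180,265),side=(245,310,190,250)).items():
    p=cv2.imread(f"pics/{n}1.png"); d=np.load(f"pics/{n}1.npy")
    cv2.imwrite(f"pics/{n}1c.png",cv2.resize(p[y0:y1,x0:x1],None,fx=7,fy=7,interpolation=cv2.INTER_CUBIC))
    h=cv2.cvtColor(p,cv2.COLOR_BGR2HSV)
    m=cv2.inRange(h,(22,120,90),(38,255,255)); 
    M=np.zeros_like(m); M[y0:y1,x0:x1]=m[y0:y1,x0:x1]
    N,l,s,c=cv2.connectedComponentsWithStats(M)
    for i in range(1,N):
        if s[i,4]>=2:
            w=back(n,[c[i]],30)[0]; print(n,c[i].round(1),s[i,4],w.round(1))
E
```

```text
top [253.9 208.1] 57 [585.3  67.9  30. ]
top [266.2 209.2] 45 [582.4  32.4  30. ]
top [278.2 213.3] 36 [570.8  -2.1  30. ]
top [289.  219.7] 24 [552.9 -33.2  30. ]
top [298.  228.5] 16 [527.8 -58.9  30. ]
top [305.1 239.1] 8 [497.6 -79.4  30. ]
side [283.  201.1] 26 [585.2  67.1  30. ]
side [284.5 206.8] 20 [581.8  31.8  30. ]
side [283.9 213.1] 14 [571.1  -3.7  30. ]
side [280.4 219.1] 11 [552.6 -34.3  30. ]
side [274.3 224.9] 9 [527.7 -60.9  30. ]
side [265.8 229.6] 5 [497.5 -79.3  30. ]
```

```bash
ls pics
```

```text
side1.npy
side1.png
side1c.png
top1.npy
top1.png
top1c.png
```

View pics/top1c.png

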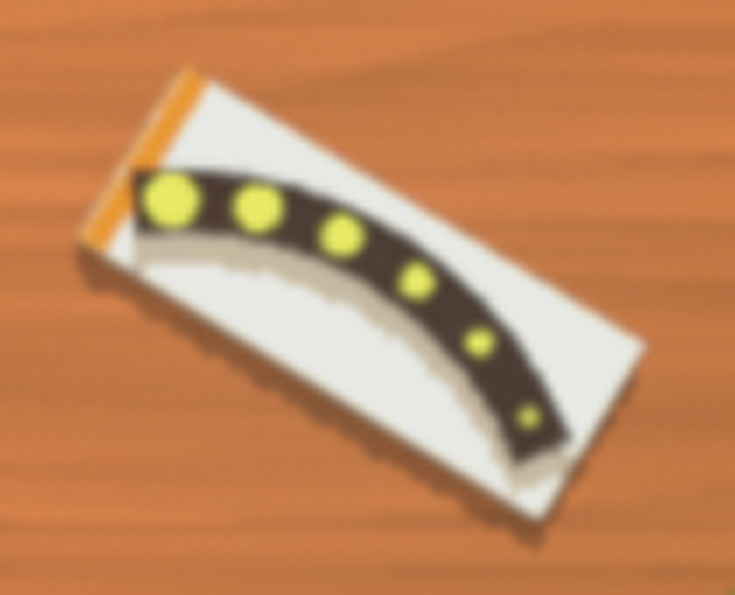

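The crop confirms it: white body, black strip, yellow dots, and orange edge at the large-dot end. The two cameras agree within 2 mm and the spacing is about 36 mm. Next I fit the known arc and work out the approach.

```bash
cat >> h.py <<'E'
from scipy.spatial.transform import Rotation as Ro
from scipy.optimize import least_squares
T=np.array([[497.6,-79.4],[527.8,-58.9],[552.9,-33.2],[570.8,-2.1],[582.4,32.4],[585.3,67.9]])
S=np.array([[497.5,-79.3],[527.7,-60.9],[552.6,-34.3],[571.1,-3.7],[581.8,31.8],[585.2,67.1]])
m=(T+S)/2
ang=(np.arange(6)-2.5)*36/160
def model(p,a=ang): return np.c_[p[0]+160*np.cos(a+p[2]),p[1]+160*np.sin(a+p[2])]
sol=least_squares(lambda p:(model(p)-m).ravel(),[430,50,-.5]); P=sol.x
dots=model(P)
def state():
    from cell import status
    s=status.read_state(); return s,np.array(s['eef_pos']),Ro.from_euler('xyz',s['tool_rot']).as_matrix()
def go(X):
    s,p,R=state(); d=np.array(X)-p
    print('t',s['clock'],'tcp',p.round(1),'F',s['force'].round(2),'w',round(s['width'],1),'toolshift',(R.T@d).round(1))
E
python3 - <<'E'
from h import *
print(P,np.degrees(P[2]),dots.round(1),(dots-m).round(1))
s,p,R=state(); print(R.round(3))
go([*dots[0],200])
p_,d=cv2.imread('pics/top1.png'),np.load('pics/top1.npy')
k=eyes.camera_params('top')
for u,v in((305,239),(285,216),(254,208),(290,240),(230,300)):
    z=d[v,u]; q=back('top',[[u,v]],0)[0]; c=-k['R'].T@k['t']
    r=(q-c); r=r/(k['R']@r)[2]; print(u,v,(c+r*z).round(1))
E
```

```text
[425.18758556  63.22849431  -0.5370846 ] -30.77268106340504 [[497.8 -79.3]
 [527.8 -59.5]
 [552.6 -33.5]
 [571.   -2.7]
 [582.   31.5]
 [585.1  67.3]] [[ 0.3  0. ]
 [ 0.   0.4]
 [-0.1  0.2]
 [ 0.   0.2]
 [-0.1 -0.6]
 [-0.1 -0.2]]
[[-0.001 -0.901  0.435]
 [-0.002  0.435  0.901]
 [-1.    -0.    -0.002]]
t 0.1 tcp [282.3 584.9 230.5] F [-0.02  0.02  0.17] w 85.4 toolshift [  31.4 -482.8 -504.4]
305 239 [497.9 -79.   30.7]
285 216 [563.6 -21.6  27.2]
254 208 [585.9  67.7  26.3]
290 240 [495.7 -36.8  11.2]
230 300 [322.6 133.8   2.4]
```

>>> apply_moves([
  [[0,-42,-42],0,0],
  [[0,-42,-42],0,0],
  [[0,-42,-42],0,0],
  [[0,-42,-42],0,0],
  [[0,-42,-42],0,0],
  [[0,-42,-42],0,0],
  [[0,-42,-42],0,0],
  [[0,-42,-42],0,0],
])

```text
clock: 1.1
eef_pos: [441.6, 127.9, 227.6]
tool_rot: [2.464, 1.568, -2.687]
force: [1.1, 0.7, -0.1]
width: -0.2
```

```bash
python3 -c "
from h import *
go([*dots[0],100]); print(state()[2].round(3))"
```

```text
t 1.1 tcp [441.6 127.9 227.6] F [ 1.12  0.73 -0.12] w -0.2 toolshift [ 127.7 -139.2 -163.3]
[[-0.002 -0.905  0.425]
 [-0.001  0.425  0.905]
 [-1.     0.002 -0.002]]
```

>>> apply_moves([
  [[0,-35,-41],0,0],
  [[0,-35,-41],0,0],
  [[20,-35,-41],0,0],
  [[20,-25,-30],0,0],
  [[20,0,0],0,0],
  [[20,0,0],0,0],
  [[0,0,0],0,0],
])

```text
clock: 1.98
eef_pos: [495.6, -79.8, 144.9]
tool_rot: [-3.061, 1.567, -1.94]
force: [-0.8, 0.1, 0.3]
width: 0.0
```

```bash
python3 -c "
from h import *
go([*dots[0],60]); print(state()[2].round(3))"
```

```text
t 1.975 tcp [495.6 -79.8 144.9] F [-0.77  0.1   0.25] w 0.0 toolshift [84.9 -1.8  1.7]
[[-0.001 -0.9    0.435]
 [-0.003  0.435  0.9  ]
 [-1.    -0.    -0.004]]
```

>>> apply_moves([
  [[30,-2,2],0,0],
  [[30,0,0],0,0],
  [[24,0,0],0,0],
  [[0,0,0],0,0],
  [[0,0,0],0,0],
])

```text
clock: 2.6
eef_pos: [502.2, -78.2, 63.0]
tool_rot: [-1.656, 1.564, -0.533]
force: [0.4, 0.0, 0.4]
width: 0.2
```

Run:
```python
from h import *
go([*dots[0],30])
for n in("top","side"):
    p,d=eyes.get_image(n)
    u=proj(n,np.c_[dots,np.full(6,30)]); t=proj(n,[state()[1]])[0]
    print(n,u.round(1).tolist(),t)
    x0,x1,y0,y1=dict(top=(230,335,180,265),side=(225,320,160,250))[n]
    c=cv2.resize(p[y0:y1,x0:x1],None,fx=7,fy=6.5,interpolation=cv2.INTER_CUBIC)
    cv2.circle(c,(int((t[0]-x0)*7),int((t[1]-y0)*6.5)),5,(255,0,255),2)
    cv2.imwrite(f"pics/{n}2c.png",c)
```

```text
t 2.6 tcp [502.2 -78.2  63. ] F [0.36 0.01 0.37] w 0.2 toolshift [33.   3.7 -2.9]
top [[305.1, 239.0], [298.2, 228.5], [289.2, 219.8], [278.4, 213.3], [266.6, 209.3], [254.1, 208.1]] [305.3900789 236.7953406]
side [[265.9, 229.6], [274.3, 224.6], [280.3, 219.0], [283.7, 212.9], [284.6, 206.8], [282.9, 201.0]] [267.15645198 220.01828691]
```

View pics/side2c.png

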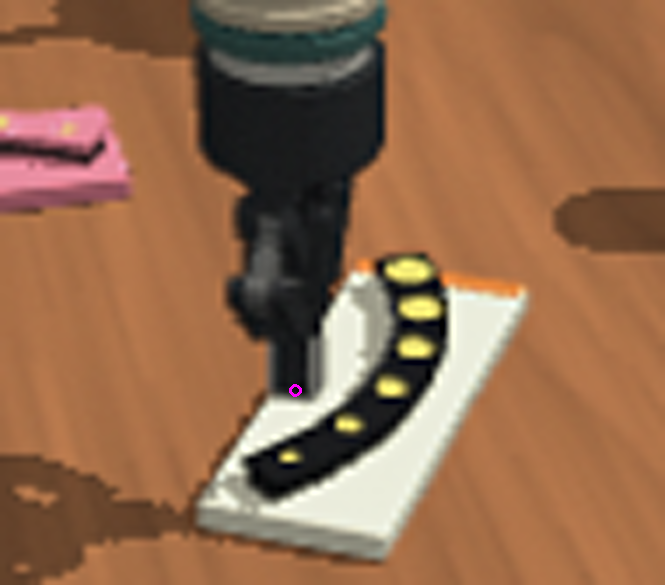

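View pics/top2c.png

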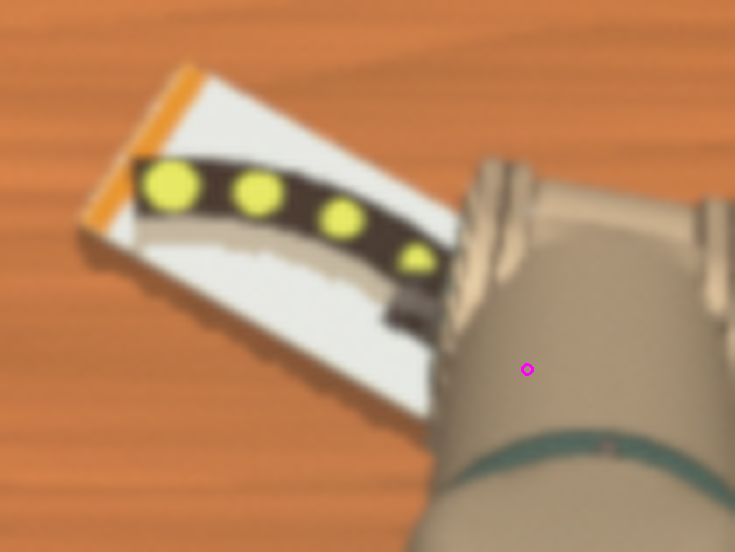

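The tip projection (magenta) lies on the fingertips in the side view at crop pixel (295,390), and the dimmer hasn't moved. I descend and recentre over dot1.

>>> apply_moves([
  [[10,4,-3],0,0],
  [[10,0,0],0,0],
  [[4,0,0],0,0],
  [[0,0,0],0,0],
])

```text
clock: 3.2
eef_pos: [497.8, -79.5, 38.7]
tool_rot: [-1.551, 1.562, -0.428]
force: [-0.0, -0.1, -0.3]
width: -0.0
```

```bash
python3 -c "
from h import *
go([*dots[0],30]); print(state()[2].round(3))"
```

```text
t 3.2 tcp [497.8 -79.5  38.7] F [-0.01 -0.12 -0.31] w -0.0 toolshift [8.7 0.1 0.1]
[[ 0.008 -0.901  0.433]
 [-0.004  0.433  0.901]
 [-1.    -0.009  0.   ]]
```

>>> apply_moves([
  [[4,0,0],0,0],
  [[3,0,0],0,0],
  [[0,0,0],0,0],
])

```text
clock: 3.58
eef_pos: [498.1, -79.5, 31.3]
tool_rot: [-1.543, 1.561, -0.42]
force: [0.3, 0.3, -0.0]
width: -0.0
```

```bash
python3 -c "
from h import *
go([*dots[0],27])"
```

```text
t 3.575 tcp [498.1 -79.5  31.3] F [ 0.26  0.31 -0.01] w -0.0 toolshift [4.3 0.4 0. ]
```

>>> apply_moves([
  [[2,0,0],0,0],
  [[2,0,0],0,0],
  [[0.5,0,0],0,0],
])

```text
clock: 3.95
eef_pos: [498.3, -79.6, 26.9]
tool_rot: [-1.527, 1.561, -0.405]
force: [-1.2, 0.6, 2.8]
width: 0.1
```

```bash
cat >> h.py <<'E'
def path(s0,step,n,z,y0=None):
    # waypoints along arc from arc param s0 (mm from dot1), tool-frame increments
    s,p,R=state(); go([*dots[0],z])
    cur=p
    for i in range(n):
        sm=min(s0+step*(i+1),180); X=np.r_[model(P,np.array([ang[0]+sm/160]))[0],z]
        print(round(sm,1),X.round(1),(R.T@(X-cur)).round(1)); cur=X
def where():
    s,p,R=state(); d=p[:2]-P[:2]; a=np.arctan2(d[1],d[0])-P[2]
    print('arc s',round((a-ang[0])*160,1),'radial',round(np.hypot(*d)-160,2),'z',p[2].round(2),'F',s['force'].round(2),'t',s['clock']); return (a-ang[0])*160
E
python3 -c "
from h import *
s=where(); path(s,6,8,27)"
```

```text
arc s 0.3 radial 0.45 z 26.93 F [-1.2   0.57  2.78] t 3.95
t 3.95 tcp [498.3 -79.6  26.9] F [-1.2   0.57  2.78] w 0.1 toolshift [-0.1  0.6  0. ]
6.3 [503.4 -76.3  27. ] [-0.  -3.2  5.1]
12.3 [508.6 -73.3  27. ] [ 0.  -3.4  5. ]
18.3 [513.6 -70.1  27. ] [ 0.  -3.2  5.1]
24.3 [518.6 -66.7  27. ] [ 0.  -3.   5.2]
30.3 [523.4 -63.1  27. ] [ 0.  -2.8  5.3]
36.3 [528.1 -59.3  27. ] [ 0.  -2.6  5.4]
42.3 [532.6 -55.4  27. ] [ 0.  -2.4  5.5]
48.3 [536.9 -51.3  27. ] [ 0.  -2.2  5.6]
```

Contact made on dot1 at about 2.8 N and 3 mm of press. Now I start the stroke in short batches.

>>> apply_moves([
  [[0,-3.2,5.1],0,0],
  [[0,-3.4,5],0,0],
  [[0,-3.2,5.1],0,0],
])

```text
clock: 4.32
eef_pos: [513.2, -70.5, 27.1]
tool_rot: [-1.717, 1.563, -0.596]
force: [-0.9, -0.4, 2.7]
width: -0.1
```

```bash
python3 -c "
from h import *
s=where(); path(s,6,6,27)"
```

```text
arc s 17.8 radial 0.09 z 27.1 F [-0.91 -0.38  2.73] t 4.325
t 4.325 tcp [513.2 -70.5  27.1] F [-0.91 -0.38  2.73] w -0.1 toolshift [  0.   10.  -14.7]
23.8 [518.1 -67.   27. ] [ 0.1 -2.9  5.3]
29.8 [522.9 -63.4  27. ] [ 0.  -2.8  5.3]
35.8 [527.6 -59.7  27. ] [ 0.  -2.6  5.4]
41.8 [532.2 -55.8  27. ] [ 0.  -2.4  5.5]
47.8 [536.5 -51.7  27. ] [ 0.  -2.2  5.6]
53.8 [540.8 -47.4  27. ] [ 0.  -2.   5.7]
```

Tracking is very good.

>>> apply_moves([
  [[0,-2.9,5.3],0,0],
  [[0,-2.8,5.3],0,0],
  [[0,-2.6,5.4],0,0],
  [[0,-2.4,5.5],0,0],
])

```text
clock: 4.82
eef_pos: [534.0, -54.7, 27.2]
tool_rot: [-1.704, 1.562, -0.582]
force: [-1.4, -1.4, 2.6]
width: -0.2
```

```bash
python3 -c "
from h import *
s=where(); path(s,6,7,27)"
```

```text
arc s 43.8 radial 0.4 z 27.21 F [-1.44 -1.36  2.62] t 4.825
t 4.825 tcp [534.  -54.7  27.2] F [-1.44 -1.36  2.62] w -0.2 toolshift [  0.1  21.8 -37.9]
49.8 [538.  -50.2  27. ] [ 0.2 -1.7  5.8]
55.8 [542.2 -45.9  27. ] [ 0.  -1.9  5.7]
61.8 [546.2 -41.5  27. ] [ 0.  -1.7  5.8]
67.8 [550.  -36.8  27. ] [ 0.  -1.5  5.8]
73.8 [553.7 -32.1  27. ] [ 0.  -1.2  5.9]
79.8 [557.2 -27.2  27. ] [ 0.  -1.   5.9]
85.8 [560.5 -22.2  27. ] [ 0.  -0.8  5.9]
```

>>> apply_moves([
  [[0.2,-1.7,5.8],0,0],
  [[0,-1.9,5.7],0,0],
  [[0.1,-1.7,5.8],0,0],
  [[0,-1.5,5.8],0,0],
  [[0,-1.2,5.9],0,0],
])

```text
clock: 5.45
eef_pos: [555.4, -30.7, 27.0]
tool_rot: [-1.706, 1.562, -0.584]
force: [-0.9, -1.8, 3.2]
width: -0.3
```

```bash
python3 -c "
from h import *
s=where(); path(s,6,7,27)"
```

```text
arc s 76.0 radial 0.54 z 26.99 F [-0.91 -1.82  3.16] t 5.45
t 5.45 tcp [555.4 -30.7  27. ] F [-0.91 -1.82  3.16] w -0.3 toolshift [ -0.2  30.7 -68.8]
82.0 [558.4 -25.4  27. ] [-0.  -0.4  6. ]
88.0 [561.6 -20.4  27. ] [-0.  -0.7  6. ]
94.0 [564.6 -15.2  27. ] [-0.  -0.5  6. ]
100.0 [567.5  -9.9  27. ] [-0.  -0.3  6. ]
106.0 [570.1  -4.5  27. ] [-0. -0.  6.]
112.0 [572.6   0.9  27. ] [-0.   0.2  6. ]
118.0 [574.8   6.5  27. ] [-0.   0.4  6. ]
```

>>> apply_moves([
  [[0,-0.4,6],0,0],
  [[0,-0.7,6],0,0],
  [[0,-0.5,6],0,0],
  [[0,-0.3,6],0,0],
  [[0,0,6],0,0],
])

```text
clock: 6.08
eef_pos: [571.6, -2.8, 27.1]
tool_rot: [-1.677, 1.561, -0.555]
force: [-1.1, -1.5, 2.7]
width: -0.1
```

```bash
python3 -c "
from h import *
s=where(); path(s,6,7,27)"
```

```text
arc s 108.2 radial 0.6 z 27.08 F [-1.09 -1.49  2.68] t 6.075
t 6.075 tcp [571.6  -2.8  27.1] F [-1.09 -1.49  2.68] w -0.1 toolshift [-1.00e-01  3.32e+01 -1.01e+02]
114.2 [573.4   3.   27. ] [0.1 0.9 6. ]
120.2 [575.6   8.6  27. ] [-0.   0.5  6. ]
126.2 [577.5  14.3  27. ] [-0.   0.7  6. ]
132.2 [579.2  20.   27. ] [-0.   0.9  5.9]
138.2 [580.8  25.8  27. ] [-0.   1.2  5.9]
144.2 [582.   31.7  27. ] [-0.   1.4  5.8]
150.2 [583.1  37.6  27. ] [-0.   1.6  5.8]
```

>>> apply_moves([
  [[0.1,0.9,6],0,0],
  [[0,0.6,6],0,0],
  [[0,0.8,6],0,0],
  [[0,1,5.9],0,0],
  [[0,1.3,5.9],0,0],
])

```text
clock: 6.7
eef_pos: [581.4, 27.9, 27.0]
tool_rot: [-1.661, 1.56, -0.54]
force: [-1.2, -1.9, 3.1]
width: -0.2
```

```bash
python3 -c "
from h import *
s=where(); path(s,6,7,27)"
```

```text
arc s 140.4 radial 0.13 z 26.97 F [-1.17 -1.94  3.1 ] t 6.7
t 6.7 tcp [581.4  27.9  27. ] F [-1.17 -1.94  3.1 ] w -0.2 toolshift [  -0.2   28.7 -132.9]
146.4 [582.5  33.8  27. ] [-0.1  1.6  5.8]
152.4 [583.5  39.8  27. ] [-0.   1.7  5.8]
158.4 [584.2  45.7  27. ] [-0.   1.9  5.7]
164.4 [584.8  51.7  27. ] [-0.   2.1  5.6]
170.4 [585.1  57.7  27. ] [-0.   2.3  5.5]
176.4 [585.2  63.7  27. ] [-0.   2.5  5.4]
180 [585.1  67.3  27. ] [-0.   1.6  3.2]
```

>>> apply_moves([
  [[-0.1,1.6,5.8],0,0],
  [[0,1.7,5.8],0,0],
  [[0,1.9,5.7],0,0],
  [[0,2.1,5.6],0,0],
  [[0,2.3,5.5],0,0],
])

```text
clock: 7.32
eef_pos: [585.7, 59.8, 27.0]
tool_rot: [-1.63, 1.559, -0.508]
force: [-0.6, -1.2, 3.1]
width: 0.0
```

```bash
python3 -c "
from h import *
s=where(); path(s,6,3,27)
p,d=eyes.get_image('top'); cv2.imwrite('pics/top3c.png',cv2.resize(p[180:265,230:335],None,fx=7,fy=7,interpolation=cv2.INTER_CUBIC))"
```

```text
arc s 172.5 radial 0.5 z 27.03 F [-0.62 -1.22  3.08] t 7.325
t 7.325 tcp [585.7  59.8  27. ] F [-0.62 -1.22  3.08] w 0.0 toolshift [-1.000e-01  1.870e+01 -1.635e+02]
178.5 [585.2  65.8  27. ] [-0.   3.   5.2]
180 [585.1  67.3  27. ] [-0.   0.7  1.3]
180 [585.1  67.3  27. ] [0. 0. 0.]
```

View pics/top3c.png

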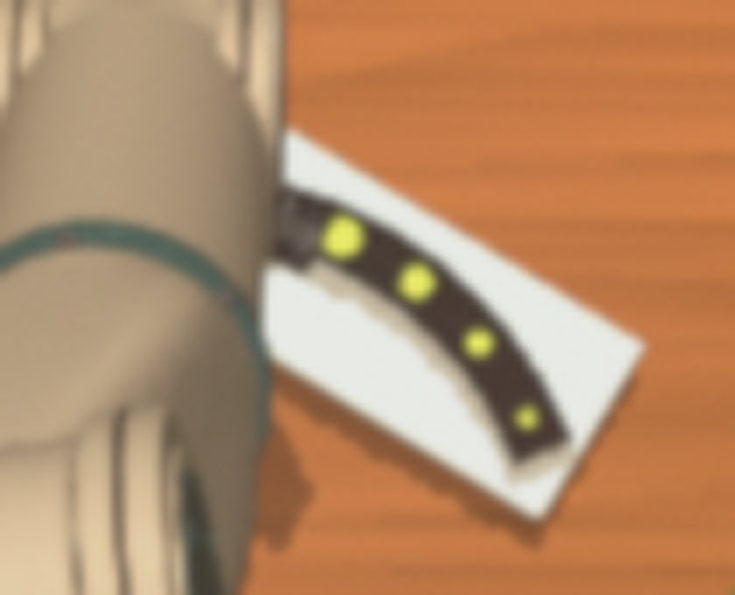

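The dimmer has not shifted: its corner is still at crop pixel (645,345) and dot1 at (528,418). I finish the stroke on dot6.

>>> apply_moves([
  [[0,2.2,3.8],0,0],
  [[0,1.4,2.5],0,0],
  [[0,0,0],0,0],
])

```text
clock: 7.75
eef_pos: [585.3, 69.1, 27.0]
tool_rot: [-1.532, 1.559, -0.409]
force: [-0.2, -1.9, 2.6]
width: -0.3
```

```bash
python3 -c "
from h import *
s=where()"
```

```text
arc s 181.8 radial 0.2 z 27.03 F [-0.25 -1.9   2.6 ] t 7.75
```

The tip is on dot6, 1.8 mm past its centre, and the dot's radius is 11 mm. Now I lift straight up.

>>> apply_moves([
  [[-4,0,0],0,0],
  [[-15,0,0],0,0],
  [[-30,0,0],0,0],
  [[-40,0,0],0,0],
  [[-40,0,0],0,0],
  [[-20,0,0],0,0],
  [[0,0,0],0,0],
  [[0,0,0],0,0],
])

```text
clock: 8.75
eef_pos: [581.8, 72.1, 183.7]
tool_rot: [-1.21, 1.562, -0.087]
force: [-0.6, 0.1, -0.4]
width: 0.1
```

Run:
```python
from h import *
where()
for n in("top","side"):
    p,d=eyes.get_image(n); cv2.imwrite(f"pics/{n}4.png",p)
    a=cv2.imread(f"pics/{n}1.png"); h=cv2.cvtColor(p,cv2.COLOR_BGR2HSV)
    x0,x1,y0,y1=dict(top=(230,335,180,265),side=(245,310,190,250))[n]
    M=np.zeros(h.shape[:2],np.uint8); M[y0:y1,x0:x1]=cv2.inRange(h,(22,120,90),(38,255,255))[y0:y1,x0:x1]
    N,l,s,c=cv2.connectedComponentsWithStats(M)
    for i in range(1,N): print(n,c[i].round(1),s[i,4],back(n,[c[i]],30)[0].round(1))
```

```text
arc s 185.0 radial -3.15 z 183.65 F [-0.58  0.08 -0.39] t 8.75
top [278.5 213.3] 32 [570.9  -2.9  30. ]
top [289.  219.9] 22 [552.3 -33.1  30. ]
top [298.  228.5] 16 [527.8 -58.9  30. ]
top [305.1 239.1] 8 [497.6 -79.4  30. ]
side [283.  201.1] 26 [585.2  67.1  30. ]
side [284.5 206.8] 20 [581.8  31.8  30. ]
side [283.9 213.1] 14 [571.1  -3.7  30. ]
side [280.4 219.1] 11 [552.6 -34.3  30. ]
side [274.3 224.9] 9 [527.7 -60.9  30. ]
side [265.8 229.6] 5 [497.5 -79.3  30. ]
```

View pics/side4.png

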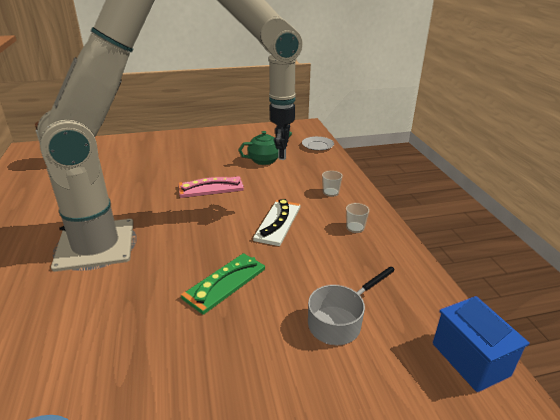

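View pics/top4.png

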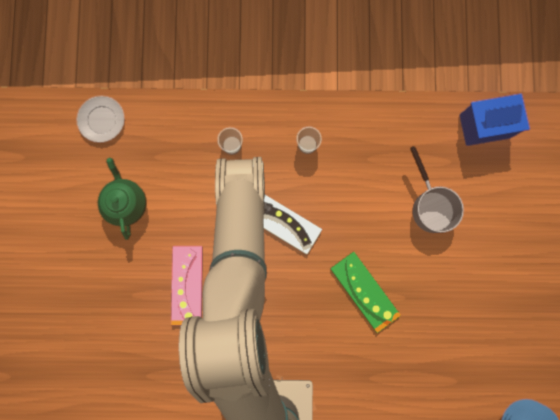

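In the side view all six dots are at the same pixels as before. The other objects haven't moved and the gripper is well clear, so I hand the job in.

```bash
python3 -c "
from cell import ctrl
print(ctrl.finish_job())"
```

```text
the job is handed in; nothing more can be done
None
```

I ran the closed fingertips from dot1 to dot6 of the white dimmer's black strip in one stroke, lifted off, and handed the job in at about 9 s.

- **Stroke:** the tip stayed within 0.6 mm of the strip's centreline at every reading. It pressed the strip down about 3 mm with 2.6–3.2 N throughout, and ended 1.8 mm past the centre of dot6, still well inside the dot.
- **Final checks:** the tool is clear at 184 mm up, with the force back to about zero. In the side view all six dots are at the same pixels as before, so the dimmer did not move. By eye, the teapot, milk pan and cups stand where they did.
- **Limits of the checks:** in the last top view the arm hid dots 5 and 6, so those were confirmed from the side view only. No check disagreed.

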